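# Rock the tight cork stopper out of the slant-mouthed stoneware jar

## Task

Open the blue-grey stoneware jar for the baking: pinch its tight cork stopper by the wooden bar, rock it several times to the back and to the front while easing it out along the leaning mouth, without lifting, tipping or dragging the jar. Then stand the stopper upright, cork end down, on the middle of the empty white plate, set down and not dropped, leaving the plate and the other things on the table where they are.

Things in the scene. Friction and masses are not known exactly. Their poses are not given: they have to be found in the camera images.
- stopper_bar (a point): Centre of the stopper's beech grip bar, 18 mm thick (x, the way to pinch it), 88 mm long (y) and 38 mm high (z). It stands on a beech cap 92 mm across and 10 mm thick, that on the cork. z runs along the stopper's axis from cork to bar. This point is 19 mm above the cap's upper face, 19 mm below the bar's top and 84 mm above the cork's foot.
- stopper_mid (a point): Centre of the same stopper, half-way up, same axes: 51.5 mm above its flat foot. One piece of cork, cap and bar, 103 mm long, 0.16 to 0.25 kg. The cork is 55 mm long and tapers from 80 mm across under the cap to 72 mm at its foot.
- jar_mouth (a point): Centre of the rim of the jar's round mouth, 106 mm across outside, 89 mm inside. z points out of the mouth along its axis, which leans 26 degrees from vertical to the jar's front; y is level; x runs across, up and to the back. At the start the stopper sits in it on the same axes: 37 mm of cork inside, 18 mm showing, the bar's centre 47 mm out from the rim.
- seal_centre (a point): Centre of the springy seal ring that grips the cork, on the mouth's axis 12 mm inside the rim, same axes. Pulled straight (over 25 N), cork and jar move together. Rocked about this point and the bar's length, 7 to 10 degrees either way, it follows a lift of 2 to 3 mm a swing with a few N, and is free after some 25 mm. Along its length the bar only pivots in the pinch.
- jar_foot (a point): Centre of the underside of the globe-shaped blue-grey stoneware jar, 170 mm across, on a foot 124 mm across, about 2.8 kg, standing loose. z is up; the mouth leans towards -x of these axes (at yaw 0 towards the robot). The rim's centre is 44 mm in front of this point and 178 mm above it; the stopper's bar reaches 240 mm above the table.
- plate_centre (a point): Middle of the upper face of the empty white plate, loose, 200 mm across, 18 mm high at its edge; its flat middle is about 115 mm across and 5 mm above the table.
- mug: Red mug, 80 mm across, 95 mm high, a bystander; origin at the centre of its underside.
- tub: Low pale food tub, 150 x 70 mm, 38 mm high, a bystander; origin at the centre of its underside.
- jam: Jam jar, 68 mm across, 100 mm high, a bystander; origin at the centre of its underside.
- spoon: Wooden spoon, 260 mm long, lying along its x axis, a bystander; origin under it.
- bowl: Steel mixing bowl, 190 mm across, 85 mm high, a bystander; origin at the centre of its underside.

How it is judged (in metres and radians):
On the way, in this order (a step that is already met when the one before it is completed fails the run):
1. the stopper, still in the mouth, is rocked to the back of the jar (bar 3 mm or more, about 3 degrees) (z of stopper_bar in the frame of jar_mouth below 0.068 m and distance between stopper_bar and jar_mouth below 0.072 m and x of stopper_bar in the frame of jar_mouth above 0.003 m), for 0.04 s.
2. the stopper, still in the mouth, is rocked to the front of the jar (bar 3 mm or more, about 3 degrees) (z of stopper_bar in the frame of jar_mouth below 0.068 m and distance between stopper_bar and jar_mouth below 0.072 m and x of stopper_bar in the frame of jar_mouth below -0.003 m), for 0.04 s.
3. the stopper is drawn clear of the mouth (distance between stopper_bar and jar_mouth above 0.11 m), for 0.1 s.
At the end, for the whole second after the job is handed in: The stopper stands upright (within 7 degrees), cork down, on the plate, its axis within 30 mm of the plate's middle; the jar stands upright, open, within 25 mm of where it was, and the plate within 40 mm; nothing is held (horizontal distance between stopper_mid and plate_centre below 0.03 m and angle between stopper_mid's own z axis and vertical below 0.12 rad and height (world z) of stopper_mid between 0.048 and 0.065 m and angle between jar_foot's own z axis and vertical below 0.04 rad and distance of jar_foot from where it was at the start of the episode below 0.025 m and distance of plate_centre from where it was at the start of the episode below 0.04 m); the robot touches nothing.
It fails at once if the jar is lifted off the table (10 mm), tipped (6 degrees) or dragged (25 mm) (height (world z) of jar_foot above 0.01 m or angle between jar_foot's own z axis and vertical above 0.105 rad or distance of jar_foot from where it was at the start of the episode above 0.025 m).
It fails at once if the stopper is dropped (falls faster than 0.6 m/s, unheld) (linear speed of stopper above 0.6 m/s and contact force between the fingers and stopper below 0.05 N).
It fails at once if a bystander is moved by more than 40 mm (distance of any of mug, jam, tub, bowl, spoon from where it was at the start of the episode above 0.04 m).
It also fails if it takes over 58 s, if anything falls off the work surface, if the arm or the gripper's body presses on something with over 40 N, if the wrist force passes 120 N, or if a joint passes its speed limit or range.

## Robot

A 7-joint arm with a two-finger parallel gripper is mounted at the origin on the work surface. World frame = base frame: x ahead of the robot, y to its left, z up, the work surface at z = 0. Lengths are in mm, angles in degrees, forces in N, time in s.
With the tool pointing down it reaches from about 425 to 875 mm from the base axis. Payload 4.7 kg.
Tool frame: the origin (TCP) lies at the very end of the fingers, on their centre line; the grasp point (between the pads) lies 19 mm behind it; z points along the fingers, y is the line along which they close (so a half turn about z gives the same grasp; the last joint's range is limited). The gripper opens to 87 mm and grips with 3 to 60 N. Pads are 19 mm wide; open, the fingers measure 117 mm over their backs; the gripper's body (75 mm by 190 mm) begins 51 mm behind the grasp point.
Start: joints at [73.001, 18.392, -4.016, 83.108, 1.295, 78.541, -3.26], TCP at [198.763, -618.888, 188.587] pointing down, gripper open.
Joint ranges: [-163.93, 163.93], [-17.29, 119.83], [-79.2, 71.16], [3.27, 140.29], [-89.18, 269.18], [5.43, 117.66], [-154.24, 154.24]. Speed limits (degrees/s): [147.25, 147.25, 180, 180, 180, 180, 180].

## Interface

Orientations are given as a 3x3 rotation matrix whose columns are the frame's x, y, z axes.
In Python, from plant import ctrl gives the robot as it stands. The module is installed in compiled form; this text tells all that it offers.
- The arm moves only by the tool play_rows, never from a script. Its argument "increments" is a list of rows, each an object with "turn": the turn, a rotation vector about the world's x, y, z in degrees, a list of three; "slide": the shift along the world's x, y, z in units of 50 mm (1.0 is 50 mm), a list of three; "gripper": the closure, from 0 (fully open) to 1 (shut). A call has 1 to 20 rows; each row is the pose to reach, as a shift and turn from the pose commanded when the call began; what a row does not reach only later rows make up. A row lasts 1/8 s, in which the tool goes at most 62.5 mm and 10.7 degrees, less where a joint would pass 70% of its speed; a pose out of reach is approached as far as the arm can. A call with a gripper value outside its range is refused whole. The fingers move at their own pace and stop on an object; "force" is the grip in N (left out, the last holds). Time passes only in rows, so rows that repeat a pose let the fingers close. It gives the time, the measured TCP pose, the force, the opening and the grip force at its end, in the units of the state.
- ctrl.get_obs(): the state, without advancing time (a new reading comes with each control period).
- ctrl.snapshot(name): name is "side" or "top" or "wrist"; returns a dict with "image" (400x640x3 uint8, blue, green, red), "depth" (400x640 float32, mm along the optical axis (not along the pixel's ray), 0 where there is no reading), "fov_y" (degrees; the focal length in pixels is half the picture's height over the tangent of half this angle, whatever the lens; pixels are square), "cx", "cy" (the principal point, pixels), "k1" (the pictures are not rectified: a ray, as slopes to the right and down, at radius r is drawn at 1 + k1 r^2 times it, then the intrinsics apply), "xyz" and "attitude" of the camera in the world. Camera axes: x right, y down, z forward; pixel columns grow to the right and rows downward; lengths in mm; the calibration is good to about 2 mm. A picture is of the moment at which its call begins.
- ctrl.close_job(): hands the job in; it is judged then, once.
Trained networks look in a picture, given as the dict that the camera call returned (one of the last four; its "shot" number tells which), for a name from the list of things; names that differ only in an ending like _2 or _b are one class to them, and where a whole thing is asked for, a point or a joint stands for the part that bears it (a point fixed in the world has none). Each returns a list of dicts, best first, with "p" (0 to 1); they miss things now and then, are a little off and sometimes report something else, mostly with a low value. They report only what shows in the picture. A call takes as long as a camera call.
- ctrl.regions_of(picture, query): "mask" (400x640 bool, what is visible of it) and "box" ([left, top, width, height] in pixels, round what is visible of it).
The state is a dict: "time_s": time; "joint_positions": joint angles; "qvel": joint speeds; "tau": joint torques, N m; "ee_pos": TCP position; "tcp_rot": TCP orientation; "force": force on the tool from outside, world axes, zero at the start; "moment": the same for the moment, N m; "width": opening from 0.0 (shut) to 1.0 (fully open); "finger_force": force on a finger pad.
Only numpy, scipy, OpenCV 4.12 (cv2) and the standard library are available. Lean on these libraries where they do the work, as an engineer would, in place of code of your own. Each camera call takes 0.05 s, during which the arm holds its last target. There are 200 camera calls.

## Working session

There is one attempt and no reset: what is moved stays moved. The work goes in short steps, Python scripts to look and compute and a tool call to move; the robot and the scene stay as the last step left them, time stands still between calls to the robot, and variables do not carry over. Pictures are saved under pics/ and viewed, at most 10 in all, crops included, and the job is handed in when it is done.

Besides the shell and the picture viewer there is one more tool, called after "Emit:" by a JSON object that holds its "fn" and its "kwargs". play_rows: Moves the arm, as the interface text tells. Its arguments: {"type":"object","properties":{"increments":{"type":"array","items":{"type":"object","properties":{"turn":{"type":"array","items":{"type":"number"}},"slide":{"type":"array","items":{"type":"number"}},"gripper":{"type":"number"}}}},"force":{"type":"number"}},"required":["increments"]}

```bash
mkdir -p pics
cat > h.py <<'E'
import numpy as np, cv2
from plant import ctrl
def cloud(s):
    f=200/np.tan(np.radians(s["fov_y"])/2); d=s["depth"]
    v,u=np.mgrid[0:400,0:640].astype(float)
    K=np.array([[f,0,s["cx"]],[0,f,s["cy"]],[0,0,1]])
    p=cv2.undistortPoints(np.stack([u.ravel(),v.ravel()],1)[:,None],K,np.array([s["k1"],0,0,0,0.]))[:,0].reshape(400,640,2)
    c=np.dstack([p[...,0]*d,p[...,1]*d,d])
    P=c@np.array(s["attitude"]).T+np.array(s["xyz"])
    P[d<=0]=np.nan
    return P
def look(n):
    s=ctrl.snapshot(n); return s,cloud(s)
E
cat > a.py <<'E'
from h import *
for n in ("top","side"):
    s,P=look(n); cv2.imwrite(f"pics/{n}1.png",s["image"]); np.savez(f"{n}1.npz",P=P,img=s["image"])
    print(n,s["xyz"],s["k1"],s["fov_y"])
    for q in ("stopper_bar","jar_foot","plate_centre","mug","tub","jam","spoon","bowl"):
        for r in ctrl.regions_of(s,q)[:2]:
            m=r["mask"]; X=P[m]; X=X[~np.isnan(X[:,0])]
            np.save(f"m_{n}_{q}.npy",m) if r is not None else 0
            if len(X): print(q,round(r["p"],2),r["box"],"med",np.median(X,0).round(0),"lo",np.percentile(X,2,0).round(0),"hi",np.percentile(X,98,0).round(0))
E
python3 a.py; python3 -c "
import cv2,numpy as np
cv2.imwrite('pics/both.png',cv2.resize(np.vstack([cv2.imread('pics/top1.png'),cv2.imread('pics/side1.png')]),(480,600)))"
```

```text
top [ 498.07668813   24.90902871 1391.49758335] -0.09422272085706974 51.260281193628536
stopper_bar 0.83 [364.8, 167.8, 34.1, 32.2] med [ 640. -154.  215.] lo [ 606. -195.  181.] hi [ 682. -115.  240.]
jar_foot 0.76 [344.5, 146.3, 55.8, 53.8] med [ 709. -126.  150.] lo [ 625. -223.   93.] hi [772. -74. 199.]
plate_centre 0.94 [253.0, 164.6, 55.9, 58.5] med [641. 150.   9.] lo [550.  60.  -1.] hi [730. 238.  20.]
mug 0.87 [309.9, 128.8, 29.8, 29.5] med [802.   5.  29.] lo [750. -35.  -1.] hi [833.  45.  97.]
tub 0.86 [317.8, 228.7, 23.7, 49.3] med [441. -11.   3.] lo [370. -43.  -3.] hi [513.  25.  40.]
jam 0.82 [439.7, 234.5, 28.9, 23.1] med [ 463. -401.   96.] lo [ 431. -441.   10.] hi [ 492. -382.  104.]
spoon 0.77 [205.4, 214.1, 12.1, 80.9] med [443. 370.  13.] lo [318. 360.  -1.] hi [558. 399.  23.]
bowl 0.58 [149.8, 168.5, 56.3, 56.7] med [623. 483.  31.] lo [534. 387.   1.] hi [702. 552.  86.]
bowl 0.43 [250.9, 166.0, 59.2, 55.2] med [641. 149.   9.] lo [550.  59.  -1.] hi [731. 238.  20.]
side [471.0351022  890.28186605 747.11814739] 0.02452501540631185 56.48657368886895
stopp
[... 424 characters left out ...]
.  95.]
mug 0.94 [240.4, 200.8, 34.2, 41.5] med [790.  34.  62.] lo [749. -33.   5.] hi [831.  51.  95.]
mug 0.28 [321.5, 335.0, 108.1, 32.2] med [400. 375.  12.] lo [314. 358.   1.] hi [536. 397.  20.]
tub 0.94 [344.1, 219.4, 51.4, 28.9] med [444. -24.  18.] lo [372. -44.   1.] hi [516.  28.  39.]
tub 0.2 [260.7, 238.9, 72.2, 53.5] med [642. 145.  10.] lo [552.  57.   2.] hi [731. 235.  19.]
spoon 0.8 [321.4, 334.7, 107.0, 28.4] med [415. 375.  12.] lo [314. 355.  -1.] hi [539. 400.  20.]
spoon 0.58 [297.1, 138.3, 24.4, 26.6] med [ 640. -130.  208.] lo [ 610. -190.  170.] hi [ 682. -112.  240.]
bowl 0.79 [231.7, 314.8, 94.4, 83.2] med [628. 442.  32.] lo [535. 379.   3.] hi [703. 539.  84.]
```

View pics/both.png

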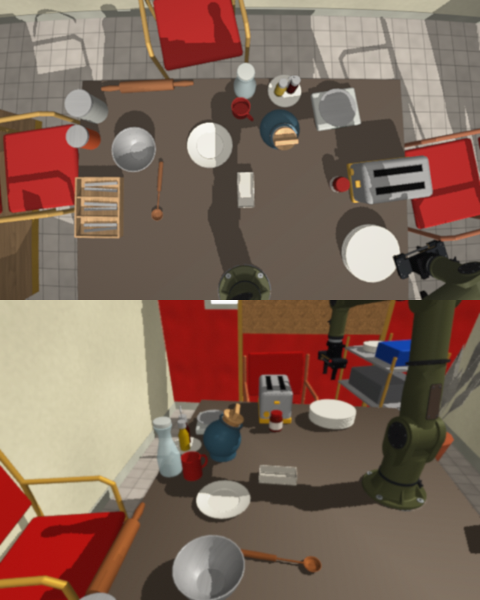

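```bash
cat > fit.py <<'E'
from h import *
from scipy.optimize import least_squares
Q=[]
for n in ("top","side"):
    P=np.load(f"{n}1.npz")["P"].reshape(-1,3)
    k=(np.abs(P[:,0]-690)<115)&(np.abs(P[:,1]+140)<90)&(P[:,2]>60)&(P[:,2]<260)
    Q.append(P[k]); print(n,k.sum())
def frame(p):
    x,y,w=p[:3]; c,s=np.cos(w),np.sin(w); R=np.array([[c,-s,0],[s,c,0],[0,0,1]])
    t=np.radians(26); M=np.array([[np.cos(t),0,-np.sin(t)],[0,1,0],[np.sin(t),0,np.cos(t)]])
    return R@M, np.array([x,y,0])+R@[-44,0,178]
def cyl(q,z0,z1,r):
    d=np.stack([np.hypot(q[:,0],q[:,1])-r,np.abs(q[:,2]-(z0+z1)/2)-(z1-z0)/2],1)
    return np.minimum(d.max(1),0)+np.linalg.norm(np.maximum(d,0),axis=1)
def sdf(P,p):
    A,o=frame(p); q=(P-o)@A
    d=np.abs(q-[0,0,47])-[9,44,19]
    bar=np.minimum(d.max(1),0)+np.linalg.norm(np.maximum(d,0),axis=1)
    g=np.linalg.norm(P-[p[0],p[1],p[3]],axis=1)-85
    return np.min([bar,cyl(q,18,28,46),cyl(q,-30,0,53),cyl(q,0,18,40),g],0)
def run(X):
    best=None
    for w in np.radians(range(-60,61,20)):
        r=least_squares(lambda p:sdf(X,p),[690,-140,w,90],loss="soft_l1",f_scale=3,x_scale=[10,10,.1,10])
        if best is None or r.cost<best.cost: best=r
    return best
if __name__=="__main__":
    for X in (*Q,np.vstack(Q)):
        r=run(X); p=r.x; A,o=frame(p); e=sdf(X,p)
        print(len(X),p[:2].round(1),np.degrees(p[2]).round(1),p[3].round(1),"res",np.median(abs(e)).round(2),np.percentile(abs(e),90).round(1),"rim",o.round(1),"bar",(o+47*A[:,2]).round(1))
    print(A.round(4))
    for n,(x,y,w) in {"top":(0,0,0),"side":(0,0,0)}.items():
        P=np.load(f"{n}1.npz")["P"]; m=np.load(f"m_{n}_plate_centre.npy")
    T=np.load("top1.npz")["P"].reshape(-1,3)
    k=(np.hypot(T[:,0]-641,T[:,1]-149)<115)&(T[:,2]>12)&(T[:,2]<25)
    X=T[k]; c=cv2.minEnclosingCircle(X[:,:2].astype(np.float32)); print("plate",c,k.sum())
E
python3 fit.py
```

```text
top 2285
side 2395
2285 [ 697.8 -152.9] 5.1 86.0 res 1.11 3.1 rim [ 654.  -156.8  178. ] bar [ 633.4 -158.6  220.2]
2395 [ 698.6 -153.9] 4.7 87.8 res 1.04 2.8 rim [ 654.8 -157.5  178. ] bar [ 634.3 -159.2  220.2]
4680 [ 698.3 -153.3] 5.2 86.5 res 1.16 3.0 rim [ 654.4 -157.3  178. ] bar [ 633.9 -159.1  220.2]
[[ 0.8951 -0.0904 -0.4366]
 [ 0.0813  0.9959 -0.0396]
 [ 0.4384  0.      0.8988]]
plate ((640.3853759765625, 147.98779296875), 99.59001159667969) 981
```

```bash
cat > go.py <<'E'
from h import *
from scipy.spatial.transform import Rotation as Ro
A=np.array([[.8951,-.0904,-.4366],[.0813,.9959,-.0396],[.4384,0,.8988]]); rim=np.array([654.4,-157.3,178.])
def delta(R,T):
    return Ro.from_matrix(T@R.T).as_rotvec(degrees=True).round(2)
E
python3 - <<'E'
from go import *
o=ctrl.get_obs(); R=np.array(o["tcp_rot"]); print(o["time_s"],R.round(3),o["ee_pos"],o["force"])
for s in (1,-1):
    y=s*A[:,0]; z=-A[:,2]; T=np.stack([np.cross(y,z),y,z],1)
    print(s,delta(R,T))
    for h in (130,52-19+0):
        print("tcp at axial",h,(rim+h*A[:,2]).round(1),((rim+h*A[:,2]-o["ee_pos"])/50).round(3))
E
```

```text
0.9 [[ 0.952  0.306 -0.   ]
 [ 0.306 -0.952 -0.   ]
 [-0.     0.    -1.   ]] [ 198.7555533  -618.90127785  188.60741405] [-0.6549146   0.15570282 -0.48915825]
1 [-15.48 -23.39  75.96]
tcp at axial 130 [ 597.6 -162.4  294.8] [7.978 9.129 2.125]
tcp at axial 33 [ 640.  -158.6  207.7] [8.825 9.206 0.381]
-1 [  24.83  -16.44 -100.64]
tcp at axial 130 [ 597.6 -162.4  294.8] [7.978 9.129 2.125]
tcp at axial 33 [ 640.  -158.6  207.7] [8.825 9.206 0.381]
```

Emit:
{"fn": "play_rows", "kwargs": {"increments": [{"slide": [0,0,1],"turn": [0,0,0],"gripper": 0},{"slide": [0,0,2.2],"turn": [0,0,0],"gripper": 0},{"slide": [0,0,3.4],"turn": [0,0,0],"gripper": 0},{"slide": [0,0,4.4],"turn": [0,0,0],"gripper": 0},{"slide": [0.4,0.5,5],"turn": [0,0,0],"gripper": 0},{"slide": [1.2,1.4,5],"turn": [-1.5,-2.3,7.6],"gripper": 0},{"slide": [2,2.3,5],"turn": [-3.1,-4.7,15.2],"gripper": 0},{"slide": [2.8,3.2,5],"turn": [-4.6,-7,22.8],"gripper": 0},{"slide": [3.6,4.1,5],"turn": [-6.2,-9.4,30.4],"gripper": 0},{"slide": [4.4,5,5],"turn": [-7.7,-11.7,38],"gripper": 0},{"slide": [5.2,5.9,5],"turn": [-9.3,-14,45.6],"gripper": 0},{"slide": [6,6.8,4.6],"turn": [-10.8,-16.4,53.2],"gripper": 0},{"slide": [6.7,7.7,4.2],"turn": [-12.4,-18.7,60.8],"gripper": 0},{"slide": [7.4,8.5,3.8],"turn": [-13.9,-21,68.4],"gripper": 0},{"slide": [7.8,9,3.4],"turn": [-15.48,-23.39,75.96],"gripper": 0},{"slide": [7.9,9.13,3],"turn": [-15.48,-23.39,75.96],"gripper": 0},{"slide": [7.98,9.13,2.7],"turn": [-15.48,-23.39,75.96],"gripper": 0},{"slide": [7.98,9.13,2.7],"turn": [-15.48,-23.39,75.96],"gripper": 0}]}}

```text
time_s: 3.15
ee_pos: [597.2, -162.7, 322.4]
tcp_rot: [[-0.09, 0.896, 0.435], [0.996, 0.08, 0.04], [0.001, 0.437, -0.9]]
force: [0.2, 0.5, -0.4]
width: 0.995
finger_force: 0.0
```

Run:
```python
from go import *
import fit
s,P=look("wrist"); cv2.imwrite("pics/w1.png",s["image"])
X=P.reshape(-1,3); k=(np.abs(X[:,0]-680)<105)&(np.abs(X[:,1]+150)<85)&(X[:,2]>60)&(X[:,2]<245)
X=X[k][::11]; r=fit.run(X); p=r.x; e=abs(fit.sdf(X,p)); F,o=fit.frame(p)
print(len(X),p[:2],np.degrees(p[2]),p[3],np.median(e),np.percentile(e,90),"rim",o)
q=(X-rim)@A; b=q[(q[:,2]>40)&(abs(q[:,0])<25)]; print("bar in mouth",len(b),np.percentile(b,[2,50,98],axis=0).round(1))
```

```text
top 2285
side 2395
819 [ 697.21480663 -152.94348002] 4.729498437929233 86.52727995890909 0.48089025727882984 1.2095392736671613 rim [ 653.36462358 -156.57135092  178.        ]
bar in mouth 125 [[-10.3 -38.3  63.1]
 [ -1.9   5.5  65.8]
 [  6.7  44.2  67.2]]
```

View pics/w1.png

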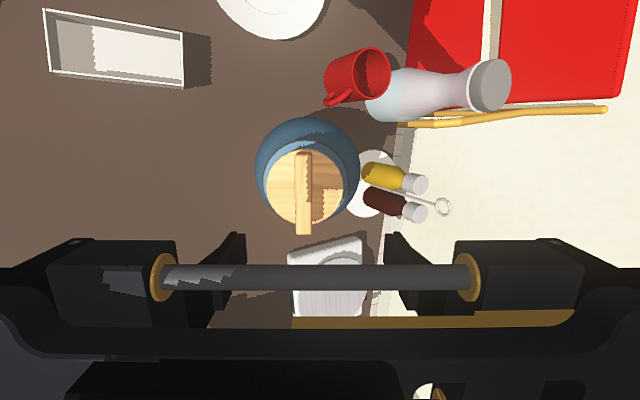

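Emit:
{"fn": "play_rows", "kwargs": {"increments": [{"slide": [0.16,0.036,-0.5],"gripper": 0},{"slide": [0.16,0.036,-0.91],"gripper": 0},{"slide": [0.16,0.036,-0.91],"gripper": 0},{"slide": [0.3,0.05,-1.2],"gripper": 0},{"slide": [0.45,0.06,-1.5],"gripper": 0},{"slide": [0.6,0.075,-1.8],"gripper": 0},{"slide": [0.72,0.088,-2.06],"gripper": 0},{"slide": [0.832,0.098,-2.29],"gripper": 0},{"slide": [0.832,0.098,-2.29],"gripper": 0},{"slide": [0.832,0.098,-2.29],"gripper": 0}]}}

```text
invalid input
```

Emit:
{"fn": "play_rows", "kwargs": {"increments": [{"slide": [0.16,0.036,-0.5],"turn": [0,0,0],"gripper": 0},{"slide": [0.16,0.036,-0.91],"turn": [0,0,0],"gripper": 0},{"slide": [0.16,0.036,-0.91],"turn": [0,0,0],"gripper": 0},{"slide": [0.3,0.05,-1.2],"turn": [0,0,0],"gripper": 0},{"slide": [0.45,0.06,-1.5],"turn": [0,0,0],"gripper": 0},{"slide": [0.6,0.075,-1.8],"turn": [0,0,0],"gripper": 0},{"slide": [0.72,0.088,-2.06],"turn": [0,0,0],"gripper": 0},{"slide": [0.832,0.098,-2.29],"turn": [0,0,0],"gripper": 0},{"slide": [0.832,0.098,-2.29],"turn": [0,0,0],"gripper": 0},{"slide": [0.832,0.098,-2.29],"turn": [0,0,0],"gripper": 0}]}}

```text
time_s: 4.45
ee_pos: [639.6, -157.6, 209.5]
tcp_rot: [[-0.09, 0.895, 0.437], [0.996, 0.081, 0.039], [-0.0, 0.439, -0.899]]
force: [-0.2, -0.9, -0.2]
width: 0.999
finger_force: 0.0
```

Emit:
{"fn": "play_rows", "kwargs": {"increments": [{"slide": [-0.024,-0.002,-0.015],"turn": [0,0,0],"gripper": 0},{"slide": [-0.024,-0.002,-0.015],"turn": [0,0,0],"gripper": 0.6},{"slide": [-0.024,-0.002,-0.015],"turn": [0,0,0],"gripper": 0.75},{"slide": [-0.024,-0.002,-0.015],"turn": [0,0,0],"gripper": 0.85},{"slide": [-0.024,-0.002,-0.015],"turn": [0,0,0],"gripper": 0.95},{"slide": [-0.024,-0.002,-0.015],"turn": [0,0,0],"gripper": 0.95},{"slide": [-0.024,-0.002,-0.015],"turn": [0,0,0],"gripper": 0.95},{"slide": [-0.024,-0.002,-0.015],"turn": [0,0,0],"gripper": 0.95}], "force": 45}}

```text
time_s: 5.45
ee_pos: [638.2, -157.6, 208.3]
tcp_rot: [[-0.09, 0.895, 0.436], [0.996, 0.081, 0.04], [0.0, 0.438, -0.899]]
force: [-0.5, -1.2, -0.1]
width: 0.288
finger_force: 0.0
```

Emit:
{"fn": "play_rows", "kwargs": {"increments": [{"slide": [0,0,0],"turn": [0,0,0],"gripper": 0.95},{"slide": [0,0,0],"turn": [0,0,0],"gripper": 0.95},{"slide": [0,0,0],"turn": [0,0,0],"gripper": 0.95},{"slide": [0,0,0],"turn": [0,0,0],"gripper": 0.95}], "force": 45}}

```text
time_s: 5.95
ee_pos: [638.2, -157.6, 208.3]
tcp_rot: [[-0.09, 0.895, 0.437], [0.996, 0.081, 0.04], [-0.0, 0.438, -0.899]]
force: [-0.2, -0.2, 0.0]
width: 0.053
finger_force: 0.0
```

Run:
```python
from go import *
s,P=look("wrist"); s2,P2=look("side"); np.savez("w2.npz",P=P,img=s["image"])
o=ctrl.get_obs(); print(o["width"],o["finger_force"])
m=cv2.resize(s2["image"][120:220,240:400],(640,400))
cv2.imwrite("pics/w2.png",cv2.resize(np.vstack([s["image"],m]),(480,600)))
```

```text
0.0535230219616702 0.0
```

View pics/w2.png

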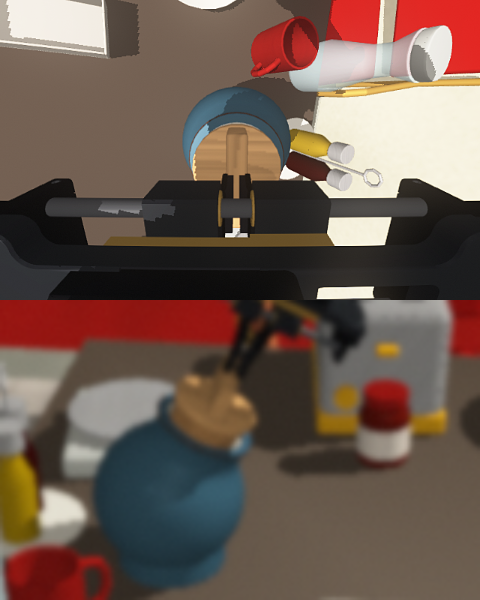

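Run:
```python
from go import *
import fit
d=np.load("w2.npz"); P=d["P"]; X=P.reshape(-1,3)
k=(np.abs(X[:,0]-680)<105)&(np.abs(X[:,1]+140)<75)&(X[:,2]>60)&(X[:,2]<245)
o=ctrl.get_obs(); R=np.array(o["tcp_rot"]); t=np.array(o["ee_pos"]); print(o["width"],o["time_s"])
q=(P-t)@R   # tool frame
for v in range(200,310,12):
    row=q[v,270:360:5]; print(v,[tuple(int(a) if a==a else 0 for a in r) for r in row])
```

```text
top 2285
side 2395
0.0535230219616702 6.05
200 [(20, -34, 6), (20, -30, 5), (20, -26, 5), (20, -23, 6), (20, -19, 6), (19, -15, 7), (20, -11, 6), (30, -6, -31), (30, -3, -31), (30, 0, -31), (30, 2, -31), (30, 5, -31), (19, 10, 7), (20, 14, 6), (20, 18, 6), (19, 21, 6), (20, 25, 6), (20, 29, 5)]
212 [(11, -34, 4), (10, -31, 6), (10, -27, 6), (10, -23, 6), (10, -19, 6), (10, -15, 5), (10, -12, 7), (22, -6, -31), (22, -3, -31), (23, 0, -32), (22, 2, -31), (23, 5, -32), (10, 10, 5), (10, 14, 5), (10, 18, 6), (10, 22, 5), (11, 25, 5), (10, 29, 5)]
224 [(0, -35, 6), (0, -31, 6), (0, -27, 7), (1, -23, 5), (0, -19, 6), (1, -15, 6), (0, -12, 6), (15, -6, -32), (14, -3, -31), (15, 0, -32), (15, 2, -32), (15, 5, -31), (1, 10, 6), (1, 14, 5), (1, 18, 5), (1, 22, 6), (0, 26, 6), (1, 29, 5)]
236 [(-9, -35, 6), (-8, -31, 5), (-8, -27, 6), (-9, -24, 6), (-9, -20, 7), (-8, -16, 5), (11, -9, -42), (9, -6, -38), (10, -3, -39), (7, 0, -31), (9, 2, -38), (10, 5, -38), (11, 8, -42), (-9, 14, 6), (-9, 18, 6), (-8, 22, 5), (-8, 26, 5), (-9, 30, 7)]
248 [(38, -15, -114), (38, -13, -115), (38, -11, -115), (38
[... 941 characters left out ...]
29, 0, -121), (28, 0, -120), (29, 2, -121), (28, 3, -120), (29, 5, -121), (32, 6, -127), (33, 7, -128), (33, 8, -127), (32, 10, -127)]
296 [(29, -13, -127), (29, -12, -127), (29, -10, -127), (29, -9, -127), (28, -8, -125), (23, -7, -118), (0, -7, -83), (-1, -5, -82), (-36, -4, -31), (-36, 0, -32), (-1, 1, -82), (-1, 3, -83), (0, 6, -85), (25, 5, -121), (28, 6, -126), (29, 7, -127), (29, 8, -127), (29, 10, -127)]
308 [(25, -13, -127), (25, -12, -127), (24, -11, -127), (25, -9, -128), (24, -8, -126), (11, -8, -108), (-8, -7, -82), (-8, -5, -82), (-210, -8, 188), (-213, 0, 191), (-7, 1, -83), (-8, 3, -82), (-6, 6, -85), (14, 6, -113), (25, 6, -127), (25, 7, -127), (25, 8, -128), (25, 10, -127)]
```

Emit:
{"fn": "play_rows", "kwargs": {"increments": [{"slide": [0,0,0],"turn": [0,0,0],"gripper": 0.45},{"slide": [0,0,0],"turn": [0,0,0],"gripper": 0.45},{"slide": [0,0,0],"turn": [0,0,0],"gripper": 0.45},{"slide": [0,0,0],"turn": [0,0,0],"gripper": 0.45},{"slide": [0,0,0],"turn": [0,0,0],"gripper": 0.45}]}}

```text
time_s: 6.68
ee_pos: [638.2, -157.6, 208.4]
tcp_rot: [[-0.09, 0.895, 0.437], [0.996, 0.081, 0.04], [-0.0, 0.438, -0.899]]
force: [0.3, 0.8, -0.2]
width: 0.511
finger_force: 0.0
```

Run:
```python
from go import *
s,P=look("wrist"); np.savez("w3.npz",P=P,img=s["image"]); cv2.imwrite("pics/w3.png",s["image"][120:360,140:500])
o=ctrl.get_obs(); R=np.array(o["tcp_rot"]); t=np.array(o["ee_pos"]); print(o["width"],o["time_s"])
q=(P-t)@R; u=q[130:400,100:540].reshape(-1,3)
k=(abs(u[:,0])<14)&(abs(u[:,1])<65)&(u[:,2]<0)&(u[:,2]>-110)
f=u[k]
for z in range(-100,0,8):
    g=f[(f[:,2]>=z)&(f[:,2]<z+8)]
    if len(g): print(z,len(g),np.unique((g[:,1]/4).round()*4,return_counts=True))
```

```text
0.5286354106764033 6.725
-100 264 (array([-28.,  24.,  28.]), array([128,  86,  50]))
-92 232 (array([-28., -24.,  24.,  28.]), array([111,   2,  80,  39]))
-84 532 (array([-32., -28., -24.,  20.,  24.,  28.,  32.]), array([  1, 102, 159,  80, 173,  15,   2]))
-76 382 (array([-36., -32., -28., -24.,  20.,  24.,  28.,  32.,  36.]), array([28, 63, 55, 47, 29, 44, 60, 55,  1]))
-68 325 (array([-36., -32., -28., -24.,  20.,  24.,  28.,  32.]), array([ 4, 48, 62, 51, 20, 59, 59, 22]))
-60 322 (array([-32., -28., -24.,  20.,  24.,  28.,  32.]), array([29, 51, 80, 58, 49, 50,  5]))
-52 273 (array([-32., -28., -24.,  20.,  24.,  28.]), array([21, 44, 72, 50, 48, 38]))
-44 269 (array([-32., -28., -24.,  20.,  24.,  28.]), array([18, 41, 71, 62, 38, 39]))
-36 1100 (array([-32., -28., -24.,  -8.,  -4.,  -0.,   4.,   8.,  20.,  24.,  28.]), array([  6,   9,  21, 200, 258, 230, 223, 123,  13,  10,   7]))
-28 2 (array([-8.,  8.]), array([1, 1]))
```

View pics/w3.png

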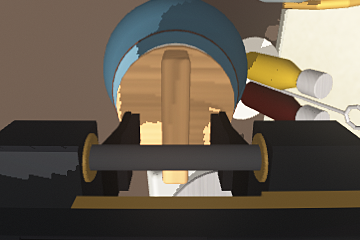

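Emit:
{"fn": "play_rows", "kwargs": {"increments": [{"slide": [0.1,0.009,-0.206],"turn": [0,0,0],"gripper": 0.45},{"slide": [0.2,0.018,-0.412],"turn": [0,0,0],"gripper": 0.45},{"slide": [0.26,0.024,-0.535],"turn": [0,0,0],"gripper": 0.45},{"slide": [0.29,0.026,-0.6],"turn": [0,0,0],"gripper": 0.45},{"slide": [0.306,0.028,-0.63],"turn": [0,0,0],"gripper": 0.45},{"slide": [0.306,0.028,-0.63],"turn": [0,0,0],"gripper": 0.45}]}}

```text
time_s: 7.48
ee_pos: [653.6, -156.2, 177.0]
tcp_rot: [[-0.09, 0.895, 0.437], [0.996, 0.081, 0.04], [-0.0, 0.439, -0.899]]
force: [-0.6, 0.0, -0.4]
width: 0.55
finger_force: 0.0
```

Run:
```python
from go import *
s,P=look("wrist"); np.savez("w4.npz",P=P,img=s["image"]); cv2.imwrite("pics/w4.png",s["image"][120:360,140:500])
o=ctrl.get_obs(); R=np.array(o["tcp_rot"]); t=np.array(o["ee_pos"]); print(o["width"],o["time_s"],t,o["force"])
q=(P-t)@R; u=q[100:400,100:540].reshape(-1,3)
k=(abs(u[:,0])<14)&(abs(u[:,1])<65)&(u[:,2]<10)&(u[:,2]>-110)
f=u[k]; print("cap z",np.median(q[..., 2][(abs(q[...,0]-20)<15)&(abs(abs(q[...,1])-25)<10)&(q[...,2]>-50)]))
for z in range(-80,10,8):
    g=f[(f[:,2]>=z)&(f[:,2]<z+8)]
    if len(g): print(z,len(g),np.unique((g[:,1]/4).round()*4,return_counts=True))
```

```text
0.5505849361542164 7.525 [ 653.58182585 -156.31911158  177.12330193] [ 0.59612633 -0.13589913 -0.21896596]
cap z -28.649920877533184
-80 222 (array([-36., -32., -28., -24.,  24.,  28.,  32.,  36.]), array([29, 31,  7, 40, 46, 26, 32, 11]))
-72 1076 (array([-36., -32., -28., -24.,  -8.,  -4.,  -0.,   4.,   8.,  24.,  28.,
        32.,  36.]), array([ 35,  66,  59,  19, 149, 160, 178, 166,  73,  54,  61,  51,   5]))
-64 378 (array([-36., -32., -28., -24.,  -8.,   8.,  24.,  28.,  32.]), array([ 9, 61, 58, 50,  7, 11, 88, 62, 32]))
-56 291 (array([-36., -32., -28., -24.,  24.,  28.,  32.]), array([ 2, 38, 55, 53, 73, 49, 21]))
-48 273 (array([-36., -32., -28., -24.,  24.,  28.,  32.]), array([ 1, 36, 36, 59, 82, 44, 15]))
-40 222 (array([-32., -28., -24.,  24.,  28.,  32.]), array([29, 34, 51, 67, 29, 12]))
-32 2499 (array([-48., -44., -40., -36., -32., -28., -24., -20., -16., -12.,  12.,
        16.,  20.,  24.,  28.,  32.,  36.,  40.,  44.]), array([ 10, 149, 124,  55,  45,  51, 233, 244, 238, 114, 206, 241, 235,
       127,  56,  41,  92, 152,  86]))
-8 209 (array([-56., -52., -48.,  48.,  52.]), array([21, 72,  9, 36, 71]))
0 110 (array([-56., -52., -48.,  48.,  52.,  56.]), array([38, 16,  2,  7, 44,  3]))
```

View pics/w4.png

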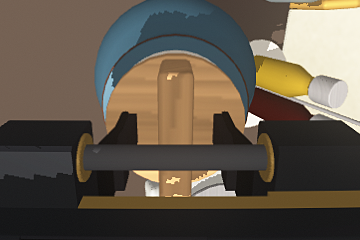

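Emit:
{"fn": "play_rows", "kwargs": {"increments": [{"slide": [0,0,0],"turn": [0,0,0],"gripper": 0.8},{"slide": [0,0,0],"turn": [0,0,0],"gripper": 0.95},{"slide": [0,0,0],"turn": [0,0,0],"gripper": 0.95},{"slide": [0,0,0],"turn": [0,0,0],"gripper": 0.95},{"slide": [0,0,0],"turn": [0,0,0],"gripper": 0.95},{"slide": [0,0,0],"turn": [0,0,0],"gripper": 0.95},{"slide": [0,0,0],"turn": [0,0,0],"gripper": 0.95}], "force": 45}}

```text
time_s: 8.4
ee_pos: [653.8, -156.2, 177.1]
tcp_rot: [[-0.09, 0.895, 0.437], [0.996, 0.081, 0.039], [-0.0, 0.439, -0.898]]
force: [3.2, 0.4, -0.2]
width: 0.202
finger_force: 45.0
```

Run:
```python
from go import *
o=ctrl.get_obs(); R=np.array(o["tcp_rot"]); t=np.array(o["ee_pos"]); print(o["width"],o["finger_force"],t,o["force"])
y=A[:,1]; a=A[:,2]; S=np.array([653.2,-156.5,178])-12*a; print("seal",S)
lift=0
for ang,l in [(8,0),(8,1.5),(-8,1.5),(-8,4),(8,4),(8,6.5),(-8,6.5),(-8,9),(8,9),(8,11.5),(-8,11.5),(-8,14),(8,14),(8,16.5),(-8,16.5),(-8,19),(8,19),(8,21.5),(-8,21.5),(-8,24),(8,24),(8,26.5),(0,26.5),(0,30)]:
    w=y*ang; T=S+Ro.from_rotvec(w,degrees=True).apply(t-S)+l*a
    print(ang,l,"turn",w.round(2),"slide",((T-t)/50).round(3), "bar dx", (A[:,0]@Ro.from_rotvec(w,degrees=True).apply(59*a)).round(1))
```

```text
0.20242833772440363 44.99656238593161 [ 653.8452741  -156.2212723   177.13198186] [ 3.16637852  0.38459305 -0.15548789]
seal [ 658.4392 -156.0248  167.2144]
8 0 turn [-0.72  7.97  0.  ] slide [0.028 0.003 0.011] bar dx 8.2
8 1.5 turn [-0.72  7.97  0.  ] slide [0.015 0.001 0.038] bar dx 8.2
-8 1.5 turn [ 0.72 -7.97 -0.  ] slide [-0.04  -0.004  0.012] bar dx -8.2
-8 4 turn [ 0.72 -7.97 -0.  ] slide [-0.062 -0.006  0.057] bar dx -8.2
8 4 turn [-0.72  7.97  0.  ] slide [-0.007 -0.001  0.083] bar dx 8.2
8 6.5 turn [-0.72  7.97  0.  ] slide [-0.028 -0.003  0.128] bar dx 8.2
-8 6.5 turn [ 0.72 -7.97 -0.  ] slide [-0.083 -0.008  0.102] bar dx -8.2
-8 9 turn [ 0.72 -7.97 -0.  ] slide [-0.105 -0.01   0.147] bar dx -8.2
8 9 turn [-0.72  7.97  0.  ] slide [-0.05  -0.005  0.173] bar dx 8.2
8 11.5 turn [-0.72  7.97  0.  ] slide [-0.072 -0.007  0.218] bar dx 8.2
-8 11.5 turn [ 0.72 -7.97 -0.  ] slide [-0.127 -0.012  0.192] bar dx -8.2
-8 14 turn [ 0.72 -7.97 -0.  ] slide [-0.149 -0.014  0.237] bar dx -8.2
8 14 turn [-0.72  7.97  0.  ] slide [-0.094 -0.009  0.263] bar dx 8.2
8 16.5 turn [-0.72  7.97  0.  ] slide [-0.116 -0.01   0.307] bar dx 8.2
-8 16.5 turn [ 0.72 -7.97 -0.  ] slide [-0.171 -0.015  0.282] bar dx -8.2
-8 19 turn [ 0.72 -7.97 -0.  ] slide [-0.193 -0.017  0.327] bar dx -8.2
8 19 turn [-0.72  7.97  0.  ] slide [-0.138 -0.012  0.352] bar dx 8.2
8 21.5 turn [-0.72  7.97  0.  ] slide [-0.159 -0.014  0.397] bar dx 8.2
-8 21.5 turn [ 0.72 -7.97 -0.  ] slide [-0.214 -0.019  0.372] bar dx -8.2
-8 24 turn [ 0.72 -7.97 -0.  ] slide [-0.236 -0.021  0.417] bar dx -8.2
8 24 turn [-0.72  7.97  0.  ] slide [-0.181 -0.016  0.442] bar dx 8.2
8 26.5 turn [-0.72  7.97  0.  ] slide [-0.203 -0.018  0.487] bar dx 8.2
0 26.5 turn [-0.  0.  0.] slide [-0.231 -0.021  0.476] bar dx 0.0
0 30 turn [-0.  0.  0.] slide [-0.262 -0.024  0.539] bar dx 0.0
```

Emit:
{"fn": "play_rows", "kwargs": {"increments": [{"slide": [0.01,0.001,0.005],"turn": [-0.27,3,0],"gripper": 0.95},{"slide": [0.02,0.002,0.009],"turn": [-0.5,5.5,0],"gripper": 0.95},{"slide": [0.028,0.003,0.011],"turn": [-0.72,8,0],"gripper": 0.95},{"slide": [0.028,0.003,0.011],"turn": [-0.72,8,0],"gripper": 0.95},{"slide": [0.01,0.001,0.013],"turn": [-0.36,4,0],"gripper": 0.95},{"slide": [-0.009,-0.001,0.018],"turn": [0,0,0],"gripper": 0.95},{"slide": [-0.027,-0.003,0.018],"turn": [0.36,-4,0],"gripper": 0.95},{"slide": [-0.044,-0.004,0.021],"turn": [0.72,-8,0],"gripper": 0.95},{"slide": [-0.044,-0.004,0.021],"turn": [0.72,-8,0],"gripper": 0.95}]}}

```text
time_s: 9.52
ee_pos: [650.8, -156.5, 177.6]
tcp_rot: [[-0.089, 0.825, 0.558], [0.996, 0.074, 0.049], [-0.001, 0.56, -0.828]]
force: [7.8, -1.0, -5.8]
width: 0.205
finger_force: 45.0
```

```bash
cat > st.py <<'E'
from go import *
import fit
s,P=look("side"); X=P.reshape(-1,3)
k=(np.abs(X[:,0]-700)<115)&(np.abs(X[:,1]+140)<90)&(X[:,2]>40)&(X[:,2]<155)
X=X[k]
from scipy.optimize import least_squares
r=least_squares(lambda p:np.linalg.norm(X-p,axis=1)-85,[697,-153,87],loss="soft_l1",f_scale=2); print("globe",len(X),r.x.round(1))
o=ctrl.get_obs(); print(o["time_s"],o["force"],o["moment"],o["width"],o["ee_pos"])
E
python3 st.py
```

```text
top 2285
side 2395
globe 1503 [ 698.  -153.9   88.5]
9.575 [ 3.66919072 -0.28277258 -2.63025773] [-0.11216499  0.14421146 -0.08989721] 0.20569382913627732 [ 651.05432315 -156.53059833  177.58875456]
```

Emit:
{"fn": "play_rows", "kwargs": {"increments": [{"slide": [0.0085,0.001,0.017],"turn": [-0.36,4,0],"gripper": 0.95},{"slide": [0.017,0.002,0.035],"turn": [-0.72,8,0],"gripper": 0.95},{"slide": [0.0255,0.003,0.052],"turn": [-1.08,12,0],"gripper": 0.95},{"slide": [0.034,0.004,0.069],"turn": [-1.44,16,0],"gripper": 0.95},{"slide": [0.034,0.004,0.069],"turn": [-1.44,16,0],"gripper": 0.95},{"slide": [0.015,0.002,0.073],"turn": [-1.08,12,0],"gripper": 0.95},{"slide": [-0.004,0,0.077],"turn": [-0.72,8,0],"gripper": 0.95},{"slide": [-0.023,-0.002,0.082],"turn": [-0.36,4,0],"gripper": 0.95},{"slide": [-0.042,-0.004,0.086],"turn": [0,0,0],"gripper": 0.95},{"slide": [-0.042,-0.004,0.086],"turn": [0,0,0],"gripper": 0.95}]}}

```text
time_s: 10.82
ee_pos: [648.1, -156.8, 181.4]
tcp_rot: [[-0.088, 0.825, 0.558], [0.996, 0.073, 0.049], [-0.001, 0.56, -0.829]]
force: [7.2, 0.5, -7.0]
width: 0.204
finger_force: 45.0
```

```bash
python3 st.py
```

```text
top 2285
side 2395
globe 1512 [ 698.  -154.    88.5]
10.875 [ 1.41495786 -0.31761923 -1.84334503] [-0.00237026  0.39963126 -0.0312097 ] 0.20502402944203316 [ 648.31213629 -156.84014697  181.39408607]
```

Emit:
{"fn": "play_rows", "kwargs": {"increments": [{"slide": [0.0085,0.001,0.017],"turn": [-0.36,4,0],"gripper": 0.95},{"slide": [0.017,0.002,0.035],"turn": [-0.72,8,0],"gripper": 0.95},{"slide": [0.0255,0.003,0.052],"turn": [-1.08,12,0],"gripper": 0.95},{"slide": [0.034,0.004,0.069],"turn": [-1.44,16,0],"gripper": 0.95},{"slide": [0.034,0.004,0.069],"turn": [-1.44,16,0],"gripper": 0.95},{"slide": [0.015,0.002,0.073],"turn": [-1.08,12,0],"gripper": 0.95},{"slide": [-0.004,0,0.077],"turn": [-0.72,8,0],"gripper": 0.95},{"slide": [-0.023,-0.002,0.082],"turn": [-0.36,4,0],"gripper": 0.95},{"slide": [-0.042,-0.004,0.086],"turn": [0,0,0],"gripper": 0.95},{"slide": [-0.042,-0.004,0.086],"turn": [0,0,0],"gripper": 0.95},{"slide": [-0.034,-0.003,0.103],"turn": [-0.36,4,0],"gripper": 0.95},{"slide": [-0.025,-0.002,0.12],"turn": [-0.72,8,0],"gripper": 0.95},{"slide": [-0.017,-0.001,0.138],"turn": [-1.08,12,0],"gripper": 0.95},{"slide": [-0.008,0,0.155],"turn": [-1.44,16,0],"gripper": 0.95},{"slide": [-0.008,0,0.155],"turn": [-1.44,16,0],"gripper": 0.95},{"slide": [-0.027,-0.002,0.159],"turn": [-1.08,12,0],"gripper": 0.95},{"slide": [-0.046,-0.004,0.163],"turn": [-0.72,8,0],"gripper": 0.95},{"slide": [-0.065,-0.006,0.168],"turn": [-0.36,4,0],"gripper": 0.95},{"slide": [-0.084,-0.008,0.172],"turn": [0,0,0],"gripper": 0.95},{"slide": [-0.084,-0.008,0.172],"turn": [0,0,0],"gripper": 0.95}]}}

```text
time_s: 13.38
ee_pos: [642.8, -157.7, 189.9]
tcp_rot: [[-0.088, 0.826, 0.556], [0.996, 0.073, 0.048], [-0.001, 0.558, -0.83]]
force: [-4.1, 1.9, 1.5]
width: 0.204
finger_force: 45.0
```

```bash
python3 st.py
```

```text
top 2285
side 2395
globe 1507 [ 698.1 -154.1   88.5]
13.425 [-7.03601685  1.23333712  3.82231355] [0.33774542 1.23746636 0.26641106] 0.20343200735926348 [ 642.99632098 -157.58384128  189.9672021 ]
```

Same again, four more swings (total about 26 mm).

Emit:
{"fn": "play_rows", "kwargs": {"increments": [{"slide": [0.0085,0.001,0.017],"turn": [-0.36,4,0],"gripper": 0.95},{"slide": [0.017,0.002,0.035],"turn": [-0.72,8,0],"gripper": 0.95},{"slide": [0.0255,0.003,0.052],"turn": [-1.08,12,0],"gripper": 0.95},{"slide": [0.034,0.004,0.069],"turn": [-1.44,16,0],"gripper": 0.95},{"slide": [0.034,0.004,0.069],"turn": [-1.44,16,0],"gripper": 0.95},{"slide": [0.015,0.002,0.073],"turn": [-1.08,12,0],"gripper": 0.95},{"slide": [-0.004,0,0.077],"turn": [-0.72,8,0],"gripper": 0.95},{"slide": [-0.023,-0.002,0.082],"turn": [-0.36,4,0],"gripper": 0.95},{"slide": [-0.042,-0.004,0.086],"turn": [0,0,0],"gripper": 0.95},{"slide": [-0.042,-0.004,0.086],"turn": [0,0,0],"gripper": 0.95},{"slide": [-0.034,-0.003,0.103],"turn": [-0.36,4,0],"gripper": 0.95},{"slide": [-0.025,-0.002,0.12],"turn": [-0.72,8,0],"gripper": 0.95},{"slide": [-0.017,-0.001,0.138],"turn": [-1.08,12,0],"gripper": 0.95},{"slide": [-0.008,0,0.155],"turn": [-1.44,16,0],"gripper": 0.95},{"slide": [-0.008,0,0.155],"turn": [-1.44,16,0],"gripper": 0.95},{"slide": [-0.027,-0.002,0.159],"turn": [-1.08,12,0],"gripper": 0.95},{"slide": [-0.046,-0.004,0.163],"turn": [-0.72,8,0],"gripper": 0.95},{"slide": [-0.065,-0.006,0.168],"turn": [-0.36,4,0],"gripper": 0.95},{"slide": [-0.084,-0.008,0.172],"turn": [0,0,0],"gripper": 0.95},{"slide": [-0.084,-0.008,0.172],"turn": [0,0,0],"gripper": 0.95}]}}

```text
time_s: 15.92
ee_pos: [639.0, -158.1, 198.3]
tcp_rot: [[-0.088, 0.826, 0.556], [0.996, 0.073, 0.048], [-0.001, 0.558, -0.83]]
force: [0.1, 0.4, -2.0]
width: 0.201
finger_force: 45.0
```

```bash
python3 st.py
python3 - <<'E'
from go import *
s,P=look("side"); cv2.imwrite("pics/s5.png",cv2.resize(s["image"][120:220,240:400],(640,400)))
E
```

```text
top 2285
side 2395
globe 1504 [ 698.  -154.    88.6]
15.975 [-1.59992388  0.15912738 -2.13621031] [-0.05343045  1.12271058 -0.00412423] 0.20030381738131678 [ 639.27776683 -158.02724986  198.44474784]
```

View pics/s5.png

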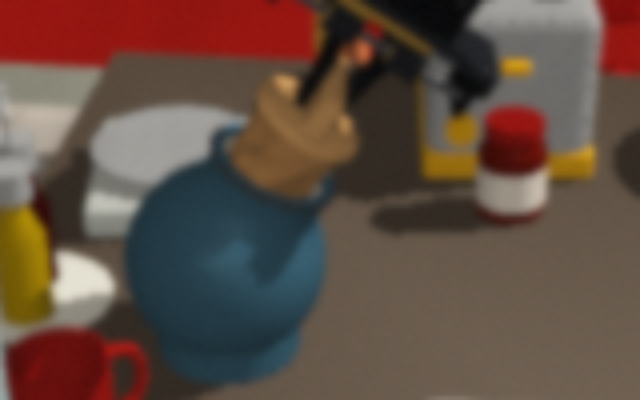

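Emit:
{"fn": "play_rows", "kwargs": {"increments": [{"slide": [0.01,0.001,0.02],"turn": [-0.36,4,0],"gripper": 0.95},{"slide": [0.005,0.001,0.055],"turn": [-0.72,8,0],"gripper": 0.95},{"slide": [-0.008,0,0.085],"turn": [-0.72,8,0],"gripper": 0.95},{"slide": [-0.03,-0.002,0.13],"turn": [-0.72,8,0],"gripper": 0.95},{"slide": [-0.052,-0.004,0.175],"turn": [-0.72,8,0],"gripper": 0.95}]}}

```text
time_s: 16.65
ee_pos: [637.5, -158.0, 207.8]
tcp_rot: [[-0.09, 0.895, 0.436], [0.996, 0.081, 0.039], [-0.0, 0.438, -0.899]]
force: [0.0, 0.6, -2.4]
width: 0.204
finger_force: 45.0
```

Emit:
{"fn": "play_rows", "kwargs": {"increments": [{"slide": [-0.1,-0.009,0.206],"turn": [0,0,0],"gripper": 0.95},{"slide": [-0.2,-0.018,0.412],"turn": [0,0,0],"gripper": 0.95},{"slide": [-0.4,-0.036,0.824],"turn": [0,0,0],"gripper": 0.95},{"slide": [-0.6,-0.054,1.236],"turn": [0,0,0],"gripper": 0.95},{"slide": [-0.8,-0.072,1.65],"turn": [0,0,0],"gripper": 0.95},{"slide": [-0.9,0.2,2],"turn": [0,0,0],"gripper": 0.95},{"slide": [-0.9,0.8,2.1],"turn": [0,0,0],"gripper": 0.95},{"slide": [-0.8,1.5,2.1],"turn": [-0.4,4,0],"gripper": 0.95},{"slide": [-0.7,2.3,2.1],"turn": [-0.7,8,0],"gripper": 0.95},{"slide": [-0.6,3.1,2.1],"turn": [-1.1,12,0],"gripper": 0.95},{"slide": [-0.4,3.9,1.9],"turn": [-1.45,16,0],"gripper": 0.95},{"slide": [-0.25,4.7,1.7],"turn": [-1.8,20,0],"gripper": 0.95},{"slide": [-0.1,5.3,1.4],"turn": [-2.1,23.5,0],"gripper": 0.95},{"slide": [0.02,5.8,1.1],"turn": [-2.35,25.9,0],"gripper": 0.95},{"slide": [0.06,6.1,0.6],"turn": [-2.35,25.9,0],"gripper": 0.95},{"slide": [0.06,6.12,0.1],"turn": [-2.35,25.9,0],"gripper": 0.95},{"slide": [0.06,6.12,-0.4],"turn": [-2.35,25.9,0],"gripper": 0.95},{"slide": [0.06,6.12,-1],"turn": [-2.35,25.9,0],"gripper": 0.95},{"slide": [0.06,6.12,-1.3],"turn": [-2.35,25.9,0],"gripper": 0.95},{"slide": [0.06,6.12,-1.3],"turn": [-2.35,25.9,0],"gripper": 0.95}]}}

```text
time_s: 19.15
ee_pos: [640.7, 148.4, 142.8]
tcp_rot: [[-0.09, 0.996, -0.001], [0.996, 0.09, -0.0], [0.0, -0.001, -1.0]]
force: [0.0, 0.1, -1.5]
width: 0.204
finger_force: 45.0
```

Run:
```python
from go import *
o=ctrl.get_obs(); R=np.array(o["tcp_rot"]); t=np.array(o["ee_pos"]); print(o["time_s"],t.round(1),R.round(3),o["force"])
I=[]
for n in ("side","top","wrist"):
    s,P=look(n); I.append(s["image"])
    for r in ctrl.regions_of(s,"stopper_bar")[:1]:
        X=P[r["mask"]]; X=X[~np.isnan(X[:,0])]; np.save(f"stp_{n}.npy",X); print(n,round(r["p"],2),r["box"],np.percentile(X,[2,50,98],axis=0).round(0).tolist())
    X=P.reshape(-1,3); k=(np.hypot(X[:,0]-640,X[:,1]-148)<65)&(X[:,2]>30); X=X[k]; np.save(f"cl_{n}.npy",X)
    for z in range(30,260,15):
        g=X[(X[:,2]>=z)&(X[:,2]<z+15)]
        if len(g)>5: print(n,z,len(g),g.min(0).round(0)[:2],g.max(0).round(0)[:2])
cv2.imwrite("pics/m6.png",np.hstack([cv2.resize(I[0][140:300,220:380],(390,390)),cv2.resize(I[2][:,120:520],(390,390))]))
```

```text
19.15 [640.7 148.4 142.8] [[-0.09   0.996 -0.001]
 [ 0.996  0.09  -0.   ]
 [ 0.    -0.001 -1.   ]] [ 0.0166256   0.05408197 -1.46727419]
side 0.69 [276.1, 203.7, 34.6, 42.0] [[601.0, 124.0, 111.0], [636.0, 176.0, 170.0], [680.0, 193.0, 210.0]]
side 105 94 [605. 142.] [675. 185.]
side 120 121 [605. 148.] [676. 187.]
side 135 124 [604. 151.] [679. 188.]
side 150 70 [597. 157.] [675. 195.]
side 165 466 [596. 107.] [687. 195.]
side 180 74 [624. 139.] [658. 194.]
side 195 172 [621. 110.] [660. 195.]
side 210 87 [618. 114.] [663. 191.]
side 225 43 [618. 138.] [664. 164.]
side 240 38 [598. 146.] [678. 190.]
side 255 280 [581. 123.] [700. 192.]
wrist 0.58 [245.1, 172.2, 141.1, 145.9] [[601.0, 128.0, 171.0], [639.0, 171.0, 174.0], [679.0, 193.0, 212.0]]
wrist 165 5265 [595. 105.] [685. 195.]
wrist 180 434 [622. 157.] [658. 194.]
wrist 195 1112 [621. 122.] [659. 193.]
wrist 210 3305 [620. 123.] [659. 193.]
wrist 225 624 [626. 137.] [656. 159.]
wrist 240 770 [596. 146.] [679. 191.]
wrist 255 8967 [579. 127.] [702. 191.]
```

View pics/m6.png

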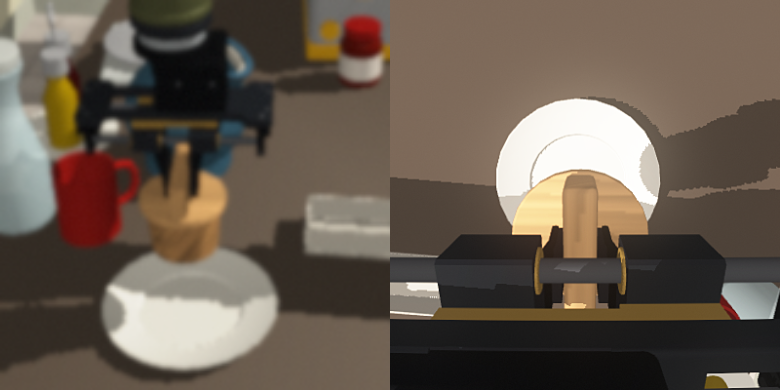

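Run:
```python
import numpy as np
X=np.load("cl_wrist.npy")
for lo,hi in ((165,180),(205,220)):
    g=X[(X[:,2]>lo)&(X[:,2]<hi)]; g=g[np.hypot(g[:,0]-641,g[:,1]-150)<44] 
    if lo>200: g=g[abs(g[:,0]-640)<8]
    for _ in range(4):
        M=np.c_[g[:,:2]-[641,150],np.ones(len(g))]; c=np.linalg.lstsq(M,g[:,2],rcond=None)[0]; e=g[:,2]-M@c; g=g[abs(e)<max(1.2,1.5*e.std())]
    print(len(g),np.degrees(c[:2]).round(2),c[2].round(1),e.std())
```

```text
4440 [ 0.29 -0.17] 173.1 0.5366768018716651
2617 [-0.17 -0.33] 211.1 0.5296010655005019
```

Emit:
{"fn": "play_rows", "kwargs": {"increments": [{"slide": [0,-0.02,-0.4],"turn": [0,0,0],"gripper": 0.95},{"slide": [0,-0.02,-0.8],"turn": [0,0,0],"gripper": 0.95},{"slide": [0,-0.02,-1.2],"turn": [0,0,0],"gripper": 0.95},{"slide": [0,-0.02,-1.5],"turn": [0,0,0],"gripper": 0.95},{"slide": [0,-0.02,-1.7],"turn": [0,0,0],"gripper": 0.95},{"slide": [0,-0.02,-1.85],"turn": [0,0,0],"gripper": 0.95},{"slide": [0,-0.02,-1.93],"turn": [0,0,0],"gripper": 0.95},{"slide": [0,-0.02,-1.96],"turn": [0,0,0],"gripper": 0.95},{"slide": [0,-0.02,-1.99],"turn": [0,0,0],"gripper": 0.95},{"slide": [0,-0.02,-2.01],"turn": [0,0,0],"gripper": 0.95},{"slide": [0,-0.02,-2.01],"turn": [0,0,0],"gripper": 0.95}]}}

```text
time_s: 20.82
ee_pos: [641.2, 147.4, 42.7]
tcp_rot: [[-0.09, 0.996, 0.0], [0.996, 0.09, -0.0], [-0.0, 0.0, -1.0]]
force: [0.6, 0.5, -2.6]
width: 0.205
finger_force: 45.0
```

Emit:
{"fn": "play_rows", "kwargs": {"increments": [{"slide": [0,0,-0.015],"turn": [0,0,0],"gripper": 0.95},{"slide": [0,0,-0.03],"turn": [0,0,0],"gripper": 0.95},{"slide": [0,0,-0.04],"turn": [0,0,0],"gripper": 0.95},{"slide": [0,0,-0.04],"turn": [0,0,0],"gripper": 0.95}]}}

```text
time_s: 21.32
ee_pos: [641.3, 147.4, 41.0]
tcp_rot: [[-0.09, 0.996, 0.0], [0.996, 0.09, -0.0], [-0.0, 0.0, -1.0]]
force: [-0.7, -0.3, 1.1]
width: 0.198
finger_force: 45.0
```

Emit:
{"fn": "play_rows", "kwargs": {"increments": [{"slide": [0,0,-0.01],"turn": [0,0,0],"gripper": 0.95},{"slide": [0,0,-0.015],"turn": [0,0,0],"gripper": 0.95},{"slide": [0,0,-0.015],"turn": [0,0,0],"gripper": 0.95}]}}

```text
time_s: 21.7
ee_pos: [641.4, 147.3, 41.0]
tcp_rot: [[-0.09, 0.996, 0.0], [0.996, 0.09, -0.0], [-0.0, 0.0, -1.0]]
force: [-2.6, -1.2, 5.4]
width: 0.203
finger_force: 45.0
```

Firmly on the plate. Release and retreat.

Emit:
{"fn": "play_rows", "kwargs": {"increments": [{"slide": [0,0,0.01],"turn": [0,0,0],"gripper": 0.75},{"slide": [0,0,0.01],"turn": [0,0,0],"gripper": 0.7},{"slide": [0,0,0.01],"turn": [0,0,0],"gripper": 0.6},{"slide": [0,0,0.01],"turn": [0,0,0],"gripper": 0.5},{"slide": [0,0,0.01],"turn": [0,0,0],"gripper": 0.5},{"slide": [0,0,0.01],"turn": [0,0,0],"gripper": 0.5},{"slide": [0,0,0.2],"turn": [0,0,0],"gripper": 0.5},{"slide": [0,0,0.6],"turn": [0,0,0],"gripper": 0.5},{"slide": [0,0,1.2],"turn": [0,0,0],"gripper": 0.5},{"slide": [0,0,2],"turn": [0,0,0],"gripper": 0.5},{"slide": [0,0,2.8],"turn": [0,0,0],"gripper": 0.5},{"slide": [0,0,3],"turn": [0,0,0],"gripper": 0.5},{"slide": [0,0,3],"turn": [0,0,0],"gripper": 0.5}]}}

```text
time_s: 23.32
ee_pos: [641.5, 147.7, 191.1]
tcp_rot: [[-0.09, 0.996, 0.002], [0.996, 0.09, 0.0], [-0.0, 0.002, -1.0]]
force: [0.7, -0.5, -1.3]
width: 0.503
finger_force: 0.0
```

```bash
python3 st.py
python3 - <<'E'
from go import *
s,P=look("wrist"); s2,_=look("side")
X=P.reshape(-1,3); X=X[np.hypot(X[:,0]-641,X[:,1]-148)<70]
for lo,hi in ((62,76),(100,116)):
    g=X[(X[:,2]>lo)&(X[:,2]<hi)]
    for _ in range(4):
        M=np.c_[g[:,:2]-[641,148],np.ones(len(g))]; c=np.linalg.lstsq(M,g[:,2],rcond=None)[0]; e=g[:,2]-M@c; g=g[abs(e)<max(1.2,1.5*e.std())]
    print(len(g),np.degrees(c[:2]).round(2),c[2].round(1),g.min(0).round(0),g.max(0).round(0))
T=look("top")[1].reshape(-1,3); k=(np.hypot(T[:,0]-641,T[:,1]-149)<115)&(T[:,2]>12)&(T[:,2]<25)
print("plate",cv2.minEnclosingCircle(T[k][:,:2].astype(np.float32)))
cv2.imwrite("pics/m7.png",np.hstack([cv2.resize(s2["image"][120:300,200:380],(390,390)),cv2.resize(s["image"][:,120:520],(390,390))]))
E
```

```text
top 2285
side 2395
globe 893 [ 698.4 -153.9   88.2]
23.375 [ 0.205147    0.26207096 -0.64980644] [-0.01037679 -0.13410213  0.03272798] 0.49924186857984826 [640.9349896  147.22780735 189.6420862 ]
3040 [ 0.15 -0.08] 69.3 [595. 103.  68.] [686. 192.  71.]
1182 [0.19 0.05] 107.2 [629. 104. 106.] [652. 191. 108.]
plate ((640.3167114257812, 147.62359619140625), 99.49391174316406)
```

View pics/m7.png

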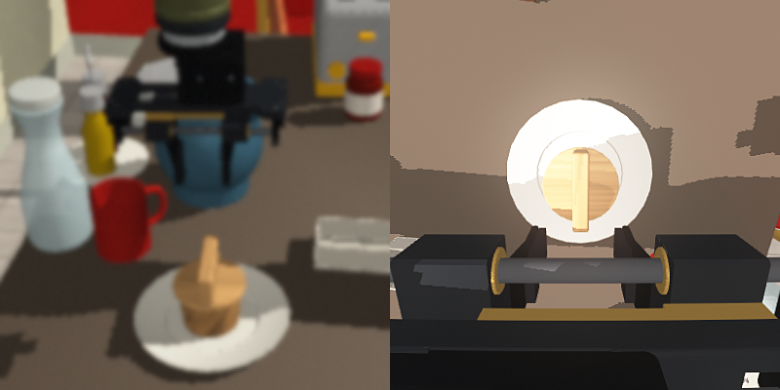

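The stopper stands upright in the middle of the plate (side view about (210,295), wrist view about (580,185)). The gripper is clear, and the jar and plate have not moved.

```bash
python3 -c "
from plant import ctrl
print(ctrl.close_job())"
```

```text
the job is handed in; nothing more can be done
None
```

The stopper was rocked free and now stands upright, cork down, within a few millimetres of the plate's middle; jar and plate measure as unmoved, and I handed the job in at about 23.5 s (no verdict was returned).

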